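Mount the rotor on its three drive studs

ROBOT

A 7-joint arm with a two-finger parallel gripper is mounted at the origin on a cart in front of the work surface, level with it; the furniture and walls round the work are solid. World frame = base frame: x ahead of the robot, y to its left, z up, the work surface at z = 0. Lengths are in m, angles in rad, forces in N, time in s.
With the tool pointing down it reaches from about 0.35 to 0.9 m from the base axis. Payload 7.2 kg.
Tool frame: the origin (TCP) lies at the very end of the fingers, on their centre line; the grasp point (between the pads) lies 19 mm behind it; z points along the fingers, y is the line along which they close (so a half turn about z gives the same grasp; the last joint's range is limited). The gripper opens to 85 mm and grips with 20 to 120 N. Pads are 22 mm wide; open, the fingers measure 114 mm over their backs; the gripper's body (76 mm by 85 mm) begins 54 mm behind the grasp point. The pads swing forward as they close: fully open they stand 13 mm farther back than shut.
Start: joints at [1.215, 0.411, -0.013, 1.596, 0.006, 1.134, -0.082], TCP at [0.177, -0.599, 0.231] pointing down, gripper open.
Joint ranges: [-2.95, 2.95], [-0.29, 1.99], [-1.47, 1.44], [0.14, 2.54], [-1.03, 4.17], [0.13, 1.85], [-2.86, 2.86]. Speed limits (rad/s): [2.39, 2.39, 3.01, 3.01, 3.14, 3.14, 3.14].

INTERFACE

Orientations are given as a 3x3 rotation matrix whose columns are the frame's x, y, z axes.
In Python, from bench import env, viewer gives the robot as it stands. The module is installed in compiled form; this text tells all that it offers.
- The arm moves only by the tool send_rows, never from a script. Its argument "commands" is a list of rows, each a list of 3 entries, a list of its own where there are three numbers: the turn, a rotation vector about the tool's x, y, z in degrees, then the shift along the tool's x, y, z in mm, then the opening, from -1 (shut) to 1 (fully open). In form: [[[ax, ay, az], [x, y, z], gripper], ...]. A call has 1 to 10 rows; each row is the pose to reach, as a shift and turn from the pose commanded when the call began, along the tool's axes at that moment; what a row does not reach only later rows make up. A row lasts 1/10 s, in which the tool goes at most 50 mm and 8.59 degrees, less where a joint would pass 70% of its speed; a pose out of reach is approached as far as the arm can. A call with a gripper value outside its range is refused whole. The fingers move at their own pace and stop on an object; "grip_force" is the grip in N (left out, the last holds). Time passes only in rows, so rows that repeat a pose let the fingers close. It gives the time, the measured TCP pose, the force, the opening and the grip force at its end, in the units of the state.
- env.read_state(): the state, without advancing time (a new reading comes with each control period).
- viewer.read_camera(name): name is "scene" or "top"; returns a dict with "color" (480x640x3 uint8, blue, green, red), "vfov" (degrees; the focal length in pixels is half the picture's height over the tangent of half this angle, whatever the lens; pixels are square), "cx", "cy" (the principal point, pixels), "extrinsics" (4x4, takes a point from world to camera coordinates). Camera axes: x right, y up, looking along -z (the intrinsics and any distortion apply to the point x, -y, -z); pixel columns grow to the right and rows downward; lengths in m; the calibration is good to about 2 mm. A picture is of the moment at which its call begins. There is no depth.
- env.job_done(): hands the job in; it is judged then, once.
The state is a dict: "t": time; "q": joint angles; "qvel": joint speeds; "effort": joint torques, N m; "tool_pos": TCP position; "tcp_rot": TCP orientation; "ft_force": force on the tool from outside, world axes, zero at the start; "ft_torque": the same for the moment, N m; "width": opening from 0.0 (shut) to 1.0 (fully open); "finger_force": force on a finger pad.
Only numpy, scipy, OpenCV 4.12 (cv2) and the standard library are available. Lean on these libraries where they do the work, as an engineer would, in place of code of your own. Each camera call takes 0.05 s, during which the arm holds its last target. There are 200 camera calls.

TASK

Pick up the blue rotor disc by its black hand grip, turn it until its three holes line up with the three studs of the drive unit, and lower it on until it lies flat on the flange. Set it down rather than dropping it, let go, and leave the other things on the bench where they are.

Things in the scene. Friction and masses are not known exactly. Their poses are not given: they have to be found in the camera images.
- rotor_grip (a point): Centre of the rotor's black upright hexagonal hand grip, on the rotor's axis, 40 mm above the rotor's underside. The grip is 32 mm across flats and reaches from 20 to 60 mm above the underside, on a 28 mm round neck. Two opposite flats face along this point's +y and -y, the other pairs 60 degrees on. x points over one of the rotor's three holes; z up.
- rotor: Loose blue disc, 128 mm across, 14 mm thick, about 0.35 kg, lying flat; origin at the centre of its underside, axes as rotor_grip. Three through holes, 12 mm in diameter, on a circle of 34 mm radius, 120 degrees apart, one of them on +x, each ringed in white. The 18 small black marks near the rim are surface detail only.
- flange (a point): Centre of the upper face of the drive unit's round dark flange (100 mm across), about 62 mm above the bench. Three brass studs stand on it on a circle of 34 mm radius, 120 degrees apart, one of them on this point's x axis; z up. Each is 8 mm in diameter and 12 mm high, the upper 4 mm tapering to 3.6 mm. All are alike: any of the three turns will do.
- drive_unit: White box, 130 x 130 x 50 mm, fixed to the bench, that carries the flange; origin at the centre of its underside. The flange is stiff (turns only under about 1 N m) and may stand at any angle to the box. With the rotor seated, the rotor's underside lies on the flange and the stud tips end 2 mm below the rotor's upper side.
- timer: bystander: small white bench timer with a blue knob, 51 x 64 x 57 mm, loose; origin at the centre of its underside
- slide_box: bystander: flat green slide box, 76 x 101 x 31 mm, loose; origin at the centre of its underside
- pen_0: bystander: white pen with a red tip, 145 mm long along its y axis, 11 mm thick, loose; origin at the centre of its underside
- pipette_a: bystander: white and grey micropipette lying on its side, 262 mm long along its y axis, 25 mm wide and 28 mm high, loose; origin at the middle of its underside

How it is judged:
By the outcome, as a careful person would: the job done as asked, in the order asked, and still so for the second after the job is handed in, with the robot touching nothing.
It also fails if it takes over 38 s, if anything falls off the work surface, if the arm or the gripper's body presses on something with over 40 N, if the wrist force passes 120 N, or if a joint passes its speed limit or range.

## Working session

There is one attempt and no reset: what is moved stays moved. The work goes in short steps, Python scripts to look and compute and a tool call to move; the robot and the scene stay as the last step left them, time stands still between calls to the robot, and variables do not carry over. Pictures are saved under pics/ and viewed, at most 10 in all, crops included, and the job is handed in when it is done.

Besides the shell and the picture viewer there is one more tool, called after "Emit:" as name([rows], argument=value, ...), one row to a line, values as JSON. send_rows: Moves the arm, as the interface text tells. Its arguments: {"type":"object","properties":{"commands":{"type":"array"},"grip_force":{"type":"number"}},"required":["commands"]}

```bash
mkdir -p pics
cat > h.py <<'E'
import numpy as np, cv2
from bench import env, viewer
def cam(n,save=None):
    c=viewer.read_camera(n)
    if save: cv2.imwrite('pics/'+save,c['color'])
    return c
def ray(c,u,v):
    f=240/np.tan(np.radians(c['vfov'])/2); E=np.array(c['extrinsics'])
    d=np.array([(u-c['cx'])/f,-(v-c['cy'])/f,-1.]); R=E[:3,:3]
    return -R.T@E[:3,3], R.T@d
def onz(c,u,v,z):
    o,d=ray(c,u,v); return o+d*(z-o[2])/d[2]
def proj(c,p):
    f=240/np.tan(np.radians(c['vfov'])/2); E=np.array(c['extrinsics'])
    q=E[:3,:3]@p+E[:3,3]; return np.array([c['cx']-f*q[0]/q[2], c['cy']+f*q[1]/q[2]])
E
python3 - <<'E'
from h import *
for n in('top','scene'):
    c=cam(n,n+'0.png'); print(n,{k:v for k,v in c.items() if k!='color'})
print(env.read_state())
E
```

```text
top {'vfov': 44.53808317251117, 'cx': 327.7008533883273, 'cy': 231.6377258918725, 'extrinsics': array([[ 0.01109293, -0.99990049, -0.00871583, -0.13965496],
       [ 0.98565165,  0.00946585,  0.16852662, -0.56083804],
       [-0.16842735, -0.01046023,  0.98565857, -1.48148603],
       [ 0.        ,  0.        ,  0.        ,  1.        ]])}
scene {'vfov': 46.48723081331551, 'cx': 321.6547355085462, 'cy': 233.2126288051824, 'extrinsics': array([[ 9.02727123e-01, -4.30211869e-01,  1.22055462e-03,
        -5.74480348e-01],
       [ 2.66742440e-01,  5.61935496e-01,  7.82992317e-01,
        -1.28985073e-01],
       [-3.37538461e-01, -7.06502828e-01,  6.22030177e-01,
        -1.34940975e+00],
       [ 0.00000000e+00,  0.00000000e+00,  0.00000000e+00,
         1.00000000e+00]])}
{'t': 0.1, 'q': array([ 1.21481671,  0.41182584, -0.01272468,  1.59696409,  0.00560653,
        1.13425609, -0.08223394]), 'qvel': array([ 1.32259923e-04, -2.17495159e-03,  1.73380787e-03, -3.10633012e-03,
       -2.23924861e-05, -1.58084209e-04, -2.90286611e-04]), 'effort': array([ 2.81064640e-03, -6.01832414e+01,  6.84552491e-01, -3.00089693e+01,
        1.40377067e-02,  6.40581449e-03,  8.34200421e-06]), 'tool_pos': array([ 0.17723665, -0.59889086,  0.23053185]), 'tcp_rot': array([[ 9.58875089e-01,  2.83827970e-01, -4.97746691e-04],
       [ 2.83828389e-01, -9.58874175e-01,  1.32743063e-03],
       [-1.00514506e-04, -1.41411480e-03, -9.99998995e-01]]), 'ft_force': array([ 0.74761642, -0.12896018, -0.5970278 ]), 'ft_torque': array([-0.0297729 , -0.05447029,  0.01265855]), 'finger_force': 0.0, 'width': 0.9958243871539546}
```

View pics/top0.png

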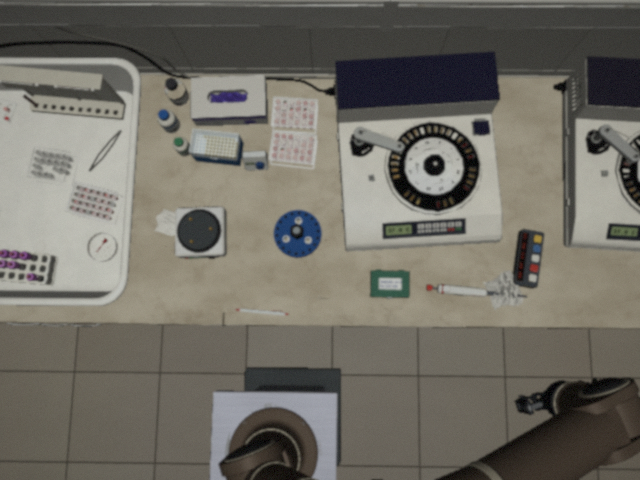

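View pics/scene0.png

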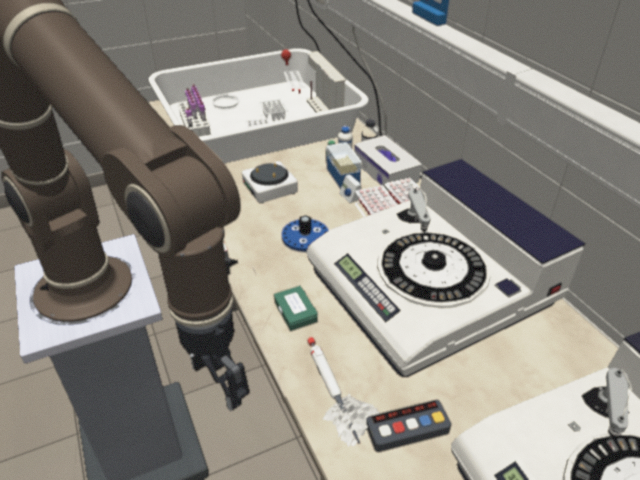

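Top view: the rotor is at about (298,233) and the drive unit at about (201,231). The bystanders are clear of both. Next I'll zoom in on each.

Run:
```python
from h import *
out=[]
for n,bs in(('top',[(165,195,70,70),(265,200,70,70)]),('scene',[(235,150,70,70),(270,205,70,70)])):
    im=np.mean([cam(n)['color'].astype(float) for _ in range(4)],0).astype(np.uint8)
    cv2.imwrite(f'pics/avg_{n}.png',im)
    out.append(np.hstack([cv2.resize(im[y:y+h,x:x+w],(280,280),interpolation=cv2.INTER_CUBIC) for x,y,w,h in bs]))
cv2.imwrite('pics/crop.png',np.vstack(out))
```

```text
(no output)
```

View pics/crop.png

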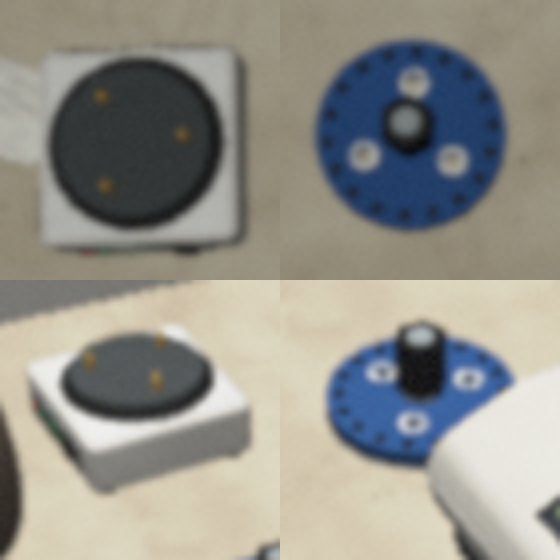

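The crops show three studs and three white-ringed holes, all resolved in the top view. I'll measure them.

```bash
cat > m.py <<'E'
from h import *
def blobs(w,box,n=3,minsep=5):
    # weighted centroids of the n strongest blobs of weight image w within box
    x,y,ww,hh=box; s=cv2.resize(w[y:y+hh,x:x+ww].astype(np.float32),None,fx=8,fy=8,interpolation=cv2.INTER_CUBIC)
    s=np.clip(s,0,None); m=(s>0.4*np.sort(s.ravel())[-200]).astype(np.uint8)
    k,lab,st,_=cv2.connectedComponentsWithStats(m)
    ids=sorted(range(1,k),key=lambda i:-s[lab==i].sum())[:n]; r=[]
    for i in ids:
        yy,xx=np.nonzero(lab==i); q=s[yy,xx]
        r.append(((xx@q/q.sum()+.5)/8-.5+x,(yy@q/q.sum()+.5)/8-.5+y))
    return np.array(r)
def tri(P,c0=None):
    c=P.mean(0); d=P-c; a=np.degrees(np.arctan2(d[:,1],d[:,0])); 
    t=np.degrees(np.angle(np.mean(np.exp(3j*np.radians(a)))))/3
    return c,t,np.linalg.norm(d[:,:2],axis=1)
E
python3 - <<'E'
from m import *
for n,sb,rb in(('top',(175,208,45,45),(274,208,48,50)),('scene',(248,160,42,28),(280,216,58,36))):
    c=cam(n); im=cv2.imread(f'pics/avg_{n}.png').astype(float); B,G,R=np.moveaxis(im,2,0)
    w=R-B; s=blobs(w-10,sb)
    S=np.array([onz(c,*p,.0705) for p in s]); print(n,'studs',s.round(1).tolist(),*[np.round(q,4) for q in tri(S)])
    ring=R-40 ; r=blobs(ring,rb,5)
    P=np.array([onz(c,*p,.014) for p in r]); print('rings',r.round(1).tolist(),P.round(4).tolist())
    hs=((B-R)>40).astype(np.uint8)[rb[1]-10:rb[1]+rb[3]+10,rb[0]-10:rb[0]+rb[2]+10]
    ct=max(cv2.findContours(hs,0,2)[0],key=cv2.contourArea); e=cv2.fitEllipse(cv2.convexHull(ct)); print('disc',np.add(e[0],(rb[0]-10,rb[1]-10)),e[1],onz(c,*np.add(e[0],(rb[0]-10,rb[1]-10)),.012))
E
```

```text
top studs [[190.9, 241.0], [189.9, 218.5], [210.2, 228.2]] [0.5614 0.2025 0.0705] 35.2165 [0.0339 0.034  0.034 ]
rings [[298.0, 230.0], [307.8, 239.9], [285.8, 238.6], [298.1, 220.5], [296.0, 229.8]] [[0.5717, -0.0542, 0.014], [0.5452, -0.0809, 0.014], [0.5481, -0.0222, 0.014], [0.5974, -0.0541, 0.014], [0.5721, -0.0488, 0.014]]
disc [297.22426605 233.21117783] (45.534828186035156, 45.916568756103516) [ 0.56319184 -0.05219008  0.012     ]
scene studs [[267.9, 162.5], [273.6, 174.6], [256.8, 169.5]] [0.5535 0.2045 0.0705] 48.0578 [0.0353 0.0396 0.0271]
rings [[316.0, 234.0], [302.5, 240.3], [316.6, 229.2], [294.7, 227.6]] [[0.5855, -0.0718, 0.014], [0.5425, -0.0804, 0.014], [0.5958, -0.0534, 0.014], [0.5455, -0.0218, 0.014]]
disc [304.64515686 233.98750687] (30.523256301879883, 46.65631866455078) [ 0.55924801 -0.0563294   0.012     ]
```

```bash
cat > go.py <<'E'
# usage: go.py x y z yaw_of_tool_y_deg : turn and shift (tool axes, deg and mm) to that pose, pointing down
import sys; from h import *
from scipy.spatial.transform import Rotation as Ro
x,y,z,a=map(float,sys.argv[1:]); a=np.radians(a); s=env.read_state(); R=s['tcp_rot']
Y=np.array([np.cos(a),np.sin(a),0]); Z=np.array([0,0,-1.]); T=np.c_[np.cross(Y,Z),Y,Z]
print('t',s['t'],'turn',np.degrees(Ro.from_matrix(R.T@T).as_rotvec()).round(2),'shift',(R.T@(np.array([x,y,z])-s['tool_pos'])*1000).round(1), 'F',s['ft_force'].round(1))
E
python3 go.py .5635 -.0523 .16 -32.8
```

```text
t 0.6 turn [ -0.     0.   -40.71] shift [ 525.5 -414.9   71.3] F [-0.6 -0.6  0.4]
```

Emit:
send_rows([
  [[0,0,-3],[26,-20,0],1],
  [[0,0,-7],[63,-50,0],1],
  [[0,0,-11],[102,-81,5],1],
  [[0,0,-15],[141,-111,10],1],
  [[0,0,-18],[180,-142,15],1],
  [[0,0,-21],[219,-173,20],1],
  [[0,0,-24],[258,-204,26],1],
  [[0,0,-27],[297,-235,32],1],
  [[0,0,-30],[336,-265,38],1],
  [[0,0,-32],[375,-296,45],1],
])

```text
t: 1.6
tool_pos: [0.4538, -0.2078, 0.1866]
tcp_rot: [[0.661, 0.75, 0.001], [0.75, -0.661, -0.001], [0.0, 0.001, -1.0]]
ft_force: [1.8, -0.0, 0.1]
width: 0.998
finger_force: 0.0
```

```bash
python3 go.py .5635 -.0523 .16 -32.8
```

```text
t 1.6 turn [ 0.08 -0.01 -8.61] shift [189.1 -20.6  26.7] F [ 1.8 -0.   0.1]
```

Emit:
send_rows([
  [[0,0,-2],[39,-4,6],1],
  [[0,0,-4],[78,-8,12],1],
  [[0,0,-6],[116,-13,18],1],
  [[0,0,-8],[150,-17,23],1],
  [[0,0,-8.6],[176,-19,26],1],
  [[0,0,-8.6],[189,-21,27],1],
  [[0,0,-8.6],[189,-21,27],1],
])

```text
t: 2.3
tool_pos: [0.5627, -0.0522, 0.1592]
tcp_rot: [[0.541, 0.841, -0.0], [0.841, -0.541, 0.001], [0.001, -0.0, -1.0]]
ft_force: [1.0, -0.2, 0.1]
width: 0.996
finger_force: 0.0
```

```bash
python3 - <<'E'
from h import *
o=[]
for n,(x,y) in(('top',(265,200)),('scene',(265,175))):
    im=cam(n)['color']; o.append(cv2.resize(im[y:y+90,x:x+90],(360,360),interpolation=cv2.INTER_CUBIC))
cv2.imwrite('pics/appr.png',np.hstack(o))
E
python3 go.py .5635 -.0523 .024 -32.8
```

```text
t 2.4 turn [-0.    0.06 -0.17] shift [  3.5  -0.  135.3] F [-0.  -1.  -0.9]
```

View pics/appr.png

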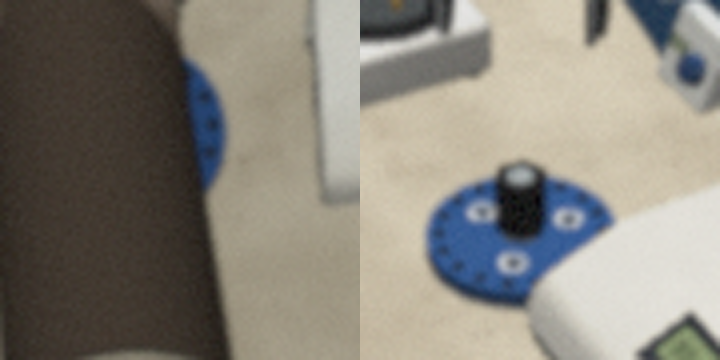

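The arm hides the rotor from the top camera, but the scene view shows it clearly with the fingers above it. I'll descend partway and recheck the pose.

Emit:
send_rows([
  [[0,0,0],[0,0,15],1],
  [[0,0,0],[0,0,40],1],
  [[0,0,0],[0,0,60],1],
  [[0,0,0],[0,0,70],1],
  [[0,0,0],[0,0,70],1],
  [[0,0,0],[0,0,70],1],
])

```text
t: 3.0
tool_pos: [0.5625, -0.0546, 0.0901]
tcp_rot: [[0.544, 0.839, 0.001], [0.839, -0.544, -0.0], [0.0, 0.001, -1.0]]
ft_force: [0.6, -0.5, -0.7]
width: 1.003
finger_force: 0.0
```

```bash
python3 go.py .5635 -.0523 .024 -32.8;  python3 - <<'E'
from h import *
x,y=265,165
c=cam('scene');cv2.imwrite('pics/appr2.png',cv2.resize(c['color'][y:y+90,x:x+90],(540,540),interpolation=cv2.INTER_CUBIC))
s=env.read_state();print(s['tool_pos'],proj(c,s['tool_pos']))
E
```

```text
t 3.0 turn [ 0.04 -0.01 -0.17] shift [ 2.5 -0.5 66.1] F [ 0.6 -0.5 -0.7]
[ 0.56278941 -0.05440123  0.09039684] [305.05379769 209.48558713]
```

View pics/appr2.png

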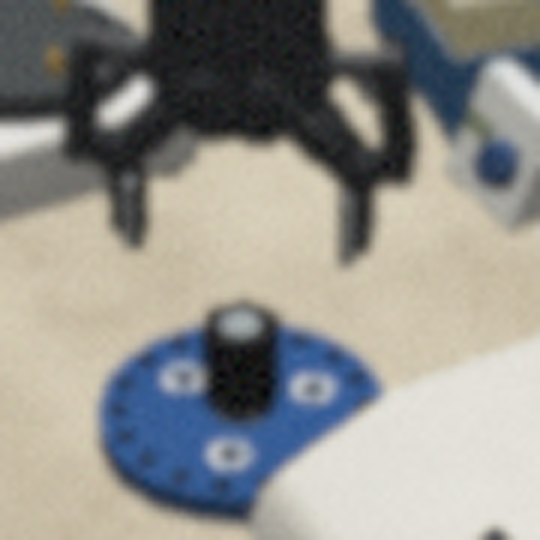

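The fingers straddle the grip: tips at crop (133,245) and (350,262), grip at x≈240. I'll lower and close.

Emit:
send_rows([
  [[0,0,0],[1,0,15],1],
  [[0,0,0],[2,-0.5,35],1],
  [[0,0,0],[2.5,-0.5,52],1],
  [[0,0,0],[2.5,-0.5,62],1],
  [[0,0,0],[2.5,-0.5,66],1],
  [[0,0,0],[2.5,-0.5,66],1],
  [[0,0,0],[2.5,-0.5,66],0.3],
  [[0,0,0],[2.5,-0.5,66],0],
  [[0,0,0],[2.5,-0.5,66],-0.3],
  [[0,0,0],[2.5,-0.5,66],-1],
], grip_force=60)

```text
t: 4.05
tool_pos: [0.5633, -0.0515, 0.024]
tcp_rot: [[0.543, 0.839, 0.0], [0.839, -0.543, -0.0], [0.0, 0.0, -1.0]]
ft_force: [-1.7, 0.5, -1.0]
width: 0.37
finger_force: 60.0
```

Emit:
send_rows([
  [[0,0,0],[0,0,0],-1],
  [[0,0,0],[0,0,0],-1],
  [[0,0,0],[0,0,0],-1],
  [[0,0,0],[0,0,0],-1],
  [[0,0,0],[0,0,0],-1],
])

```text
t: 4.55
tool_pos: [0.5634, -0.0514, 0.0239]
tcp_rot: [[0.543, 0.84, 0.0], [0.84, -0.543, -0.0], [0.0, 0.0, -1.0]]
ft_force: [-1.7, -0.2, 6.1]
width: 0.365
finger_force: 61.0
```

Run:
```python
from m import *
c=cam('scene'); im=np.mean([cam('scene')['color'].astype(float) for _ in range(3)],0)
s=env.read_state();print(s['tool_pos'],np.degrees(np.arctan2(*s['tcp_rot'][1::-1,1])),s['ft_force'],s['width'],s['finger_force'])
cv2.imwrite('pics/grasp.png',cv2.resize(im[165:265,265:365].astype(np.uint8),(600,600),interpolation=cv2.INTER_CUBIC))
```

```text
[ 0.56335567 -0.05148692  0.0239655 ] -32.91075894351203 [-1.64066477  0.73070262  5.79073039] 0.36375550083568325 61.02951246779412
```

View pics/grasp.png

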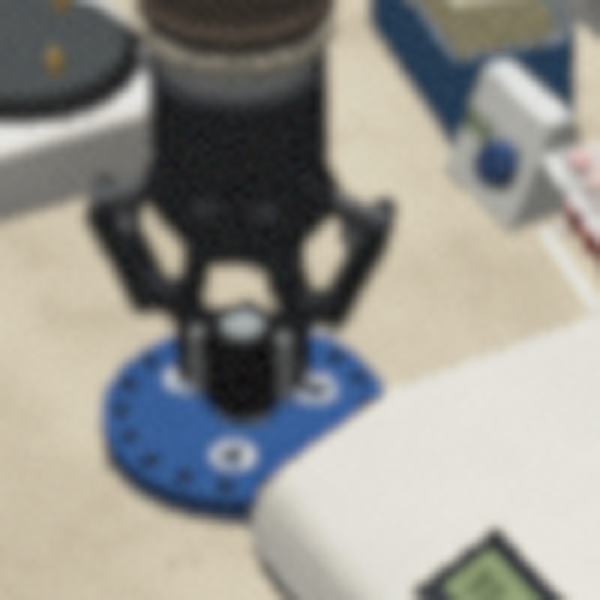

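The grip is held (width 0.365, 61 N) and the disc sits square in the fingers. Next I'll lift.

Emit:
send_rows([
  [[0,0,0],[0,0,-3],-1],
  [[0,0,0],[0,0,-10],-1],
  [[0,0,0],[0,0,-22],-1],
  [[0,0,0],[0,0,-40],-1],
  [[0,0,0],[0,0,-60],-1],
  [[0,0,0],[0,0,-80],-1],
  [[0,0,0],[0,0,-97],-1],
  [[0,0,0],[0,0,-107],-1],
  [[0,0,0],[0,0,-110],-1],
  [[0,0,0],[0,0,-110],-1],
], grip_force=80)

```text
t: 5.75
tool_pos: [0.5632, -0.0516, 0.1335]
tcp_rot: [[0.543, 0.839, 0.0], [0.839, -0.543, -0.0], [0.0, 0.0, -1.0]]
ft_force: [-0.1, -0.4, -5.2]
width: 0.364
finger_force: 79.6
```

```bash
python3 go.py .5609 .2028 .134 5.2
```

```text
t 5.75 turn [ 2.000e-02  1.000e-02 -3.811e+01] shift [ 212.3 -140.1   -0.5] F [-0.1 -0.4 -5.2]
```

Emit:
send_rows([
  [[0,0,-2],[10,-7,0],-1],
  [[0,0,-5],[32,-21,0],-1],
  [[0,0,-10],[60,-40,0],-1],
  [[0,0,-15],[90,-59,0],-1],
  [[0,0,-20],[120,-79,0],-1],
  [[0,0,-25],[150,-99,0],-1],
  [[0,0,-30],[178,-117,0],-1],
  [[0,0,-34.5],[198,-131,0],-1],
  [[0,0,-37.5],[209,-138,0],-1],
  [[0,0,-38.1],[212,-140,0],-1],
])

```text
t: 6.75
tool_pos: [0.5603, 0.204, 0.1328]
tcp_rot: [[-0.095, 0.996, -0.001], [0.996, 0.095, 0.0], [0.0, -0.001, -1.0]]
ft_force: [-0.4, -0.3, -5.2]
width: 0.359
finger_force: 79.6
```

Emit:
send_rows([
  [[0,0,0],[0,0,0],-1],
  [[0,0,0],[0,0,0],-1],
  [[0,0,0],[0,0,0],-1],
])

```text
t: 7.05
tool_pos: [0.5613, 0.2006, 0.1333]
tcp_rot: [[-0.087, 0.996, 0.0], [0.996, 0.087, -0.001], [-0.001, -0.0, -1.0]]
ft_force: [0.3, -0.0, -4.3]
width: 0.364
finger_force: 79.6
```

```bash
python3 go.py .5609 .2028 .086 5.2;  python3 - <<'E'
from h import *
c=cam('scene');cv2.imwrite('pics/hover.png',cv2.resize(c['color'][110:210,220:320],(600,600),interpolation=cv2.INTER_CUBIC))
s=env.read_state();t=s['tool_pos'];u=t[2]-.024; print(t,u)
for a in(35.2,155.2,275.2):
    d=.034*np.array([np.cos(np.radians(a)),np.sin(np.radians(a))])
    print(a,[((proj(c,np.array([*(t[:2]+d),z]))-[220,110])*6).round() for z in (u+.014,)], ((proj(c,np.array([*(np.array([.5609,.2028])+d),.072]))-[220,110])*6).round())
E
```

```text
t 7.05 turn [-0.    0.06 -0.18] shift [ 2.3 -0.2 47.3] F [ 0.3 -0.  -4.3]
[0.56123876 0.20091914 0.13332035] 0.10932034989997808
35.2 [array([327., 227.])] [330. 316.]
155.2 [array([217., 259.])] [222. 349.]
275.2 [array([320., 290.])] [323. 380.]
```

View pics/hover.png

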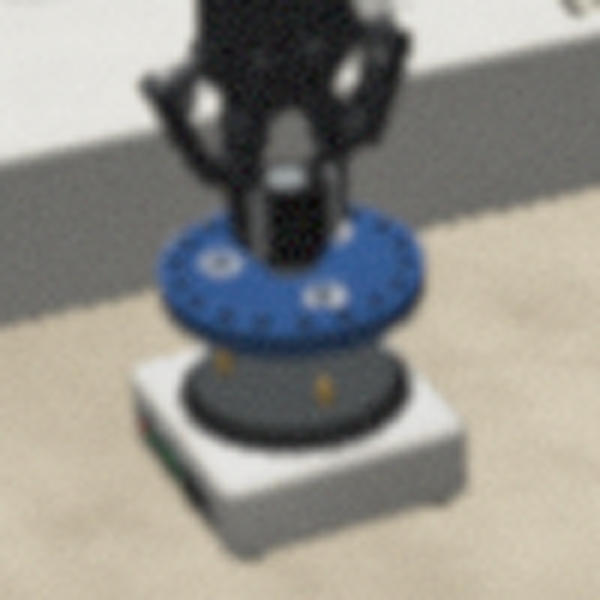

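Two rings (crop (221,263) and (325,296)) and two studs ((224,362) and (324,390)) are visible, and the turn looks right. I'll measure the relative offset in this view.

Run:
```python
from m import *
fr=[cam('scene') for _ in range(4)]; c=fr[0]; im=np.mean([f['color'].astype(float) for f in fr],0); B,G,R=np.moveaxis(im,2,0)
s=env.read_state(); t=s['tool_pos']; u=t[2]-.024; ya=np.degrees(np.arctan2(*s['tcp_rot'][1::-1,1]))
def at(ctr,a,z): a=np.radians(a); return proj(c,np.array([ctr[0]+.034*np.cos(a),ctr[1]+.034*np.sin(a),z]))
h=np.array([blobs(R-60,b,1)[0] for b in((250,149,13,10),(267,154,14,10))])
st=np.array([blobs(R-B-12,b,1)[0] for b in((254,167,8,6),(270,170,9,9))])
print(t,ya,h.round(2).tolist(),st.round(2).tolist())
F=np.array([.5609,.2028])
for i,a in enumerate((155.2,275.2)):
    H=onz(c,*h[i],u+.014)[:2]; S=onz(c,*st[i],.068)[:2]
    d=np.radians(a+ya-5.2); H0=H-.034*np.array([np.cos(d),np.sin(d)]); d=np.radians(a); S0=S-.034*np.array([np.cos(d),np.sin(d)])
    print('rotor ctr',H0.round(4),'minus tool',((H0-t[:2])*1e3).round(1),'flange ctr',S0.round(4),'go',((S0-H0)*1e3).round(1))
a=lambda P:np.degrees(np.arctan2(*(P[1]-P[0])[::-1]))
HH=[onz(c,*p,u+.014)[:2] for p in h];SS=[onz(c,*p,.068)[:2] for p in st]; print('line angles',a(HH),a(SS))
```

```text
[0.56102422 0.20200715 0.13344658] 5.1403583750884705 [[256.16, 153.24], [273.33, 158.55]] [[256.82, 169.83], [273.6, 174.58]]
rotor ctr [0.561  0.1998] minus tool [-0.  -2.2] flange ctr [0.559  0.2002] go [-2.   0.4]
rotor ctr [0.5607 0.1995] minus tool [-0.3 -2.5] flange ctr [0.5599 0.2033] go [-0.8  3.8]
line angles -55.247395240195765 -52.26513877234063
```

```bash
python3 go.py .5604 .2037 .104 5.2
```

```text
t 7.3 turn [ 0.01  0.01 -0.06] shift [ 1.7 -0.5 29.4] F [ 0.8  0.7 -5.7]
```

Emit:
send_rows([
  [[0,0,0],[0.5,0,4],-1],
  [[0,0,0],[1,-0.5,12],-1],
  [[0,0,0],[1.7,-0.5,20],-1],
  [[0,0,0],[1.7,-0.5,26],-1],
  [[0,0,0],[1.7,-0.5,29],-1],
  [[0,0,0],[1.7,-0.5,29.5],-1],
  [[0,0,0],[1.7,-0.5,29.5],-1],
  [[0,0,0],[1.7,-0.5,29.5],-1],
])

```text
t: 8.1
tool_pos: [0.5604, 0.2043, 0.1041]
tcp_rot: [[-0.09, 0.996, 0.0], [0.996, 0.09, 0.0], [0.0, 0.0, -1.0]]
ft_force: [0.9, 0.2, -5.0]
width: 0.371
finger_force: 79.6
```

```bash
python3 go.py .5604 .2037 .086 5.2
python3 - <<'E'
from h import *
c=cam('scene');cv2.imwrite('pics/low.png',cv2.resize(c['color'][110:210,220:320],(600,600),interpolation=cv2.INTER_CUBIC))
E
```

```text
t 8.1 turn [ 0.03 -0.01 -0.01] shift [-0.6 -0.1 18.1] F [ 0.9  0.2 -5. ]
```

View pics/low.png

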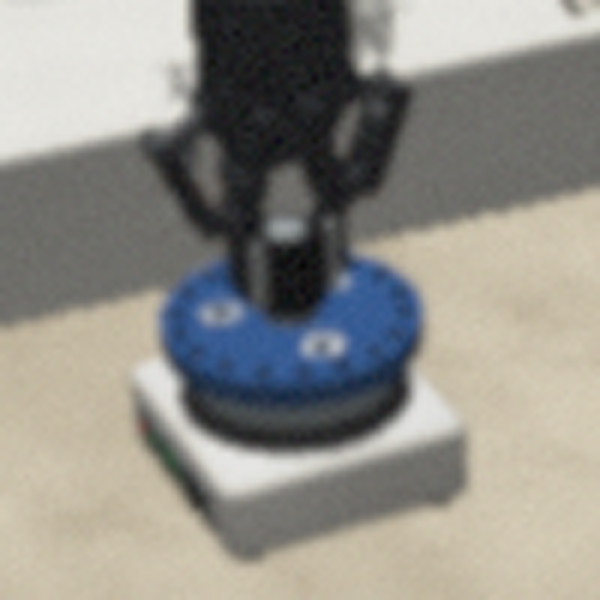

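The disc hovers just above the studs, with rings at crop (221,313) and (323,346). I'll lower slowly and watch the force.

Emit:
send_rows([
  [[0,0,0],[0,0,1.5],-1],
  [[0,0,0],[0,0,3],-1],
  [[0,0,0],[0,0,4.5],-1],
  [[0,0,0],[0,0,6],-1],
  [[0,0,0],[0,0,7.5],-1],
  [[0,0,0],[0,0,9],-1],
  [[0,0,0],[0,0,9],-1],
])

```text
t: 8.85
tool_pos: [0.5601, 0.2041, 0.0946]
tcp_rot: [[-0.09, 0.996, -0.0], [0.996, 0.09, -0.0], [-0.0, -0.0, -1.0]]
ft_force: [-0.3, -0.1, -5.5]
width: 0.364
finger_force: 79.6
```

Emit:
send_rows([
  [[0,0,0],[0,0,1.5],-1],
  [[0,0,0],[0,0,3],-1],
  [[0,0,0],[0,0,4.5],-1],
  [[0,0,0],[0,0,6],-1],
  [[0,0,0],[0,0,6.5],-1],
  [[0,0,0],[0,0,6.5],-1],
])

```text
t: 9.45
tool_pos: [0.5601, 0.2042, 0.0882]
tcp_rot: [[-0.091, 0.996, -0.0], [0.996, 0.091, -0.0], [-0.0, -0.0, -1.0]]
ft_force: [-0.1, 0.2, -5.0]
width: 0.365
finger_force: 79.6
```

Emit:
send_rows([
  [[0,0,0],[0,0,0.7],-1],
  [[0,0,0],[0,0,1.4],-1],
  [[0,0,0],[0,0,2],-1],
  [[0,0,0],[0,0,2],-1],
  [[0,0,0],[0,0,2],-1],
])

```text
t: 9.95
tool_pos: [0.5602, 0.2042, 0.0863]
tcp_rot: [[-0.09, 0.996, -0.0], [0.996, 0.09, -0.0], [-0.0, -0.0, -1.0]]
ft_force: [-0.0, 0.8, -5.7]
width: 0.366
finger_force: 79.6
```

Emit:
send_rows([
  [[0,0,0],[0,0,0.5],-1],
  [[0,0,0],[0,0,1],-1],
  [[0,0,0],[0,0,1],-1],
  [[0,0,0],[0,0,1],-1],
])

```text
t: 10.35
tool_pos: [0.5603, 0.2042, 0.086]
tcp_rot: [[-0.09, 0.996, 0.001], [0.996, 0.09, -0.0], [-0.0, 0.001, -1.0]]
ft_force: [-3.0, -2.2, 6.0]
width: 0.364
finger_force: 80.9
```

Force has risen by about 11 N at z = 0.086, which is the seated height. I'll release gently.

Emit:
send_rows([
  [[0,0,0],[0,0,0],-1],
  [[0,0,0],[0,0,0],-0.15],
  [[0,0,0],[0,0,0],0],
  [[0,0,0],[0,0,0],0.3],
  [[0,0,0],[0,0,0],0.6],
  [[0,0,0],[0,0,0],0.8],
  [[0,0,0],[0,0,0],0.8],
], grip_force=20)

```text
t: 11.05
tool_pos: [0.5602, 0.2042, 0.0853]
tcp_rot: [[-0.09, 0.996, 0.0], [0.996, 0.09, 0.0], [0.0, 0.0, -1.0]]
ft_force: [0.1, -0.7, 0.1]
width: 0.9
finger_force: 0.0
```

Emit:
send_rows([
  [[0,0,0],[0,0,-5],0.8],
  [[0,0,0],[0,0,-15],0.8],
  [[0,0,0],[0,0,-35],0.8],
  [[0,0,0],[0,0,-60],0.8],
  [[0,0,0],[0,0,-90],0.8],
  [[0,0,0],[0,0,-115],0.8],
  [[0,0,0],[0,0,-130],0.8],
  [[0,0,0],[0,0,-130],0.8],
])

```text
t: 11.85
tool_pos: [0.5612, 0.2048, 0.218]
tcp_rot: [[-0.09, 0.996, 0.004], [0.996, 0.09, 0.001], [0.001, 0.004, -1.0]]
ft_force: [0.5, -0.2, 0.0]
width: 0.902
finger_force: 0.0
```

Run:
```python
from h import *
c=cam('scene');cv2.imwrite('pics/end.png',cv2.resize(c['color'][110:210,220:320],(600,600),interpolation=cv2.INTER_CUBIC))
s=env.read_state();print(s['t'],s['tool_pos'],s['width'],s['ft_force'])
```

```text
11.9 [0.56054375 0.2042261  0.21610667] 0.9000862160178332 [ 0.00824897  0.7363156  -0.90869557]
```

View pics/end.png

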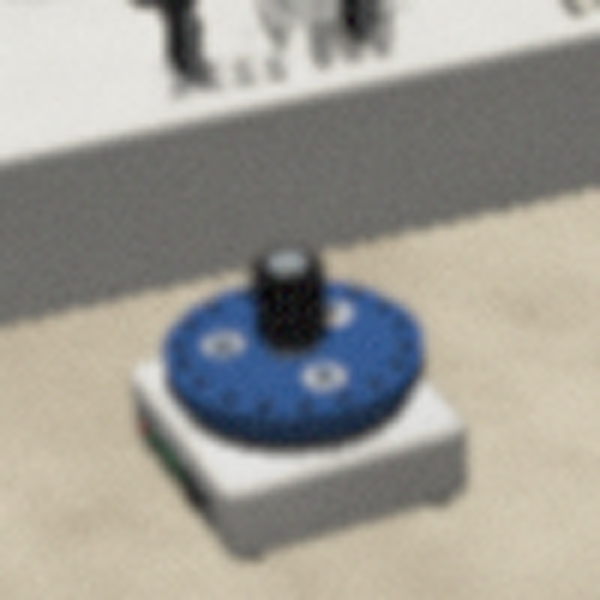

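The rotor lies flat on the flange, rings at crop (222,345) and (325,376), and the gripper is clear above it. I'm handing in the job.

```bash
python3 -c "
from bench import env
print(env.job_done())"
```

```text
the job is handed in; nothing more can be done
None
```

The rotor is lying flat on the flange with the studs in its holes; it was set down gently and released, the bystanders were left alone, and I handed the job in at about 12 s.

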